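# Lock the lid of the blotting unit with its two quarter-turn fasteners

## Task

The blotting unit on the bench is loaded and must be locked shut before it can be run: with the fingertips only, push its raised lid down onto its spring buffers, then set a fingertip in the slot of each of its two round fasteners and turn it clockwise, a quarter turn to its stop, so that the two cams draw the lid down on its seal and hold it there. Grip and lift nothing, do not raise the lid further or touch the metal electrode plate under it, and leave the things that lie around the unit where they are.

Things in the scene. Friction and masses are not known exactly. Their poses are not given: they have to be found in the camera images.
- blotter: semi-dry blotting unit: white plastic box on four rubber feet with a flat grey hinged lid, fixed to the bench; 220 deep (x) x 270 wide (y), rim 62 high. Origin at the centre of its underside, on the bench; z up, x from the front edge towards the hinge, y to the unit's left. Hinge line parallel to y at x = +108, z = 66.
- lid (a joint): lid angle, rad: 0 = down on the seal, grows as the front edge rises, stop at 0.9. Balanced: stays where it is left, about 1 N in front moves it. Two spring buffers under the front corners lift the unlocked lid to about 0.037 (6 mm up at the fasteners, 8 at the front edge); holding it fully down takes about 9 N at the fasteners. Locked, it rests at about 0.008.
- lid_press (a point): point on the bare top face of the lid midway between the fasteners, 163 in front of the hinge line; 60 mm free in y between the fasteners' collars, which stand 17 above the lid. With the lid at 0 it is at x = -55, y = 0, z = 76 from the unit's origin. The lid is a plate 226 x 276 x 12. A bare metal electrode plate covers its underside; not to be touched.
- lock_left (a joint): angle of the left fastener's dial, rad: 0 = free, slot pointing at the hinge (along the unit's x); grows clockwise to 1.571 = locked, slot along y, firm stop. Starts at 0 to 0.15. Stays where left; 0.05 N m turns it, up to 0.2 while it draws the lid down. Its cam catches under a keeper only if the lid rests on its buffers or lower (below about 0.05); well above, it jams or swings over it.
- lock_right (a joint): the same for the right fastener. A dial turned while the lid is up must be turned back to 0 before the lid can close.
- slot_left (a point): centre of the slot floor in the left dial, on its axis; x along the slot, y across it. Pale dial 69 across with a dark slot floor, in a fixed collar 73 inside, 89 outside diameter; straight slot, 30 wide, 13 deep, runs right across the dial (62 long). Its floor is 5 above the lid's top face, the dial's top 18. With the lid at 0: x = -55, y = +75, z = 81 from the unit's origin.
- slot_right (a point): the same for the right fastener: at x = -55, y = -75, z = 81 from the unit's origin with the lid at 0.
- forceps: loose steel forceps, 126 long, 7 high, lying in front of the unit; bystander, leave in place. Origin at the centre of its underside.
- spatula: loose gel spatula, 167 long, 7 high, lying on the left of the unit; bystander. Origin at the centre of its underside.
- timer: loose bench timer, 67 x 63 x 19, on the left at the front; bystander. Origin at the centre of its underside.
- pipette_200: loose pipette lying on its side, 267 long, 31 high, on the left near the front edge of the bench; bystander. Origin at the centre of its underside.
- bottle_amber: loose amber bottle, 45 across, 98 high, standing at the right; bystander. Origin at the centre of its underside.
- petri_dish_1: loose closed petri dish, 92 across, 16 high, at the right; bystander. Origin at the centre of its underside.
- bottle_dye: loose small dye bottle, 32 across, 62 high, beside the amber bottle; bystander. Origin at the centre of its underside.
- pen_2: loose marker pen, 135 long, 16 high, at the right; bystander. Origin at the centre of its underside.

How it is judged:
On the way, in this order (a step that is already met when the one before it is completed fails the run):
1. the lid is pushed down to where the fasteners can catch (value of joint lid below 0.045 rad), for 0.1 s.
2. both fasteners are turned to their stops with the lid down (value of joint lid below 0.015 rad and value of joint each of lock_left, lock_right above 1.45 rad), for 0.2 s.
At the end, for the whole second after the job is handed in: the lid is held down by its fasteners alone (below 0.015 rad, about 3 mm at the front edge) and both dials stand within 0.12 rad (7 degrees) of their locked stops (all of step 2); the robot touches nothing.
It fails at once if the lid was raised further (value of joint lid above 0.65 rad).
It fails at once if the electrode plate under the lid was touched (contact force between any of the fingers, the arm and lid_c0 above 0.5 N).
It fails at once if a thing beside the unit was moved or lifted (distance of any of forceps, spatula, timer, pipette_200, bottle_amber, petri_dish_1, bottle_dye, pen_2 from where it was at the start of the episode above 0.02 m).
It also fails if it takes over 59 s, if anything falls off the work surface, if the arm or the gripper's body presses on something with over 40 N, if the wrist force passes 120 N, or if a joint passes its speed limit or range.

## Robot

A 6-joint arm with a two-finger parallel gripper is mounted at the origin on a cart in front of the work surface, level with it; the furniture and walls round the work are solid. World frame = base frame: x ahead of the robot, y to its left, z up, the work surface at z = 0. Lengths are in m, angles in rad, forces in N, time in s.
With the tool pointing down it reaches from about 0.375 to 0.825 m from the base axis. Payload 5.5 kg.
Tool frame: the origin (TCP) lies at the very end of the fingers, on their centre line; the grasp point (between the pads) lies 19 mm behind it (grip_depth is the z of the grasp point in the tool frame, in m); z points along the fingers, y is the direction in which the jaws open and shut (so a half turn about z gives the same grasp; the last joint's range is limited). The gripper opens to 85 mm and grips with 20 to 120 N. Pads are 22 mm wide; open, the fingers measure 114 mm over their backs; the gripper's body (76 mm by 85 mm) begins 54 mm behind the grasp point. The pads swing forward as they close: fully open they stand 13 mm farther back than shut.
Start: joints at [1.19, 0.314, -0.047, 1.21, 0, 1.571], TCP at [0.223, 0.557, 0.231] pointing down, gripper open.
Joint ranges: [-2.67, 2.67], [-0.69, 1.73], [-1.03, 1.25], [-2.08, 2.16], [-1.42, 1.45], [-3.14, 3.14]. Speed limits (rad/s): [2.39, 2.39, 3.01, 3.14, 3.14, 3.14].

## Interface

Orientations are given as a unit quaternion [x, y, z, w].
In Python, from cell import * gives the robot as it stands.
- The arm moves only by the shell command python3 -m inch 'ROWS'. ROWS is a JSON object of lists of equal length, an entry for each row: "xyz": the shift along the tool's x, y, z in mm, a list of three; "twist": the turn about the tool's z in units of 10 degrees (1.0 is 10 degrees); "hand": the opening, from 0 (shut) to 1 (fully open). In form: {"xyz": [[dx, dy, dz], ...], "twist": [twist, ...], "hand": [hand, ...]}. A call has 1 to 5 rows; each row shifts and turns the pose as measured when the row begins, along the tool's axes as they then stand; what a row does not reach is not made up. A row lasts 1/8 s, in which the tool goes at most 62.5 mm and 10.7 degrees, less where a joint would pass 70% of its speed; a pose out of reach is approached as far as the arm can. A call with a gripper value outside its range is refused whole. The fingers move at their own pace and stop on an object; the grip force is fixed at half the most. Time passes only in rows, so rows that do not move let the fingers close. It gives the time, the measured TCP pose, the force and the opening at its end, in the units of the state.
- get_obs(): the state, without advancing time (a new reading comes with each control period).
- snapshot(name): name is "side" or "top"; returns (picture, depth): 384x512x3 uint8, blue, green, red; 384x512 float32, m along the optical axis (not along the pixel's ray), 0 where there is no reading.
- camera_params(name): a dict with "fx", "fy", "cx", "cy" (pixels), "k1" (the pictures are not rectified: a ray, as slopes to the right and down, at radius r is drawn at 1 + k1 r^2 times it, then the intrinsics apply), "R" (3x3) and "t" (3): a world point X has camera coordinates R X + t. Camera axes: x right, y down, z forward; pixel columns grow to the right and rows downward; lengths in m; the calibration is good to about 2 mm. A picture is of the moment at which its call begins. camera_params takes no time and is no camera call.
- close_job(): hands the job in, once; it reports no verdict.
The state is a dict: "clock": time; "joint_positions": joint angles; "qd": joint speeds; "joint_efforts": joint torques, N m; "eef_pos": TCP position; "tool_rot": TCP orientation; "contact_force": force on the tool from outside, world axes, zero at the start; "wrist_torque": the same for the moment, N m; "grip_width": finger opening in m.
Only numpy, scipy, OpenCV 4.12 (cv2) and the standard library are available. Lean on these libraries where they do the work, as an engineer would, in place of code of your own. Each camera call takes 0.05 s, during which the arm holds its last target. There are 200 camera calls.

## Working session

There is one attempt and no reset: what is moved stays moved. The work goes in short steps, Python scripts to look and compute and a shell command to move; the robot and the scene stay as the last step left them, time stands still between calls to the robot, and variables do not carry over. Pictures are saved under pics/ and viewed, about 8 in all and at most 12, crops included, and the job is handed in when it is done.

```bash
ls; mkdir -p pics; python3 - <<'E'
from cell import *
import cv2
for n in("side","top"):
    p,d=snapshot(n); cv2.imwrite(f"pics/{n}0.png",p); import numpy as np; np.save(f"pics/{n}0.npy",d)
    c=camera_params(n); print(n,c)
o=get_obs(); print(o)
E
```

```text
pics
side {'fx': 478.32276747575753, 'fy': 478.32276747575753, 'cx': 257.20717852630537, 'cy': 201.9338306169834, 'k1': -0.1182026501522181, 'R': array([[ 9.93037711e-01, -1.17792895e-01, -9.68887977e-04],
       [-1.04006039e-01, -8.72888329e-01, -4.76706103e-01],
       [ 5.53068611e-02,  4.73487907e-01, -8.79062201e-01]]), 't': array([-0.53732517,  0.0091158 ,  1.58871637])}
top {'fx': 370.0790891980827, 'fy': 370.0790891980827, 'cx': 254.47710812927392, 'cy': 188.83328181197106, 'k1': -0.1081398583464976, 'R': array([[-0.019873  , -0.99980104, -0.00171786],
       [-0.98288013,  0.01985139, -0.18317364],
       [ 0.18317129, -0.00195176, -0.98307908]]), 't': array([-0.10241209,  0.51292724,  1.38146222])}
{'clock': 0.1, 'joint_positions': array([ 1.19002132e+00,  3.14139459e-01, -4.79688567e-02,  1.21020434e+00,
       -1.04168163e-05,  1.57082642e+00]), 'qd': array([ 0.00058886,  0.0002359 ,  0.00430691,  0.00161555, -0.00150987,
        0.00127434]), 'joint_efforts': array([ 3.32003146e-04, -5.40767169e+01,  3.40541375e+01,  1.11594948e-02,
        1.55862199e-04, -5.46284639e-06]), 'eef_pos': array([0.2227953 , 0.55654536, 0.23053477]), 'tool_rot': array([ 1.89254129e-01,  9.81927849e-01, -7.45453335e-04, -1.38349171e-04]), 'contact_force': array([-0.17360688,  0.79147093, -0.63230954]), 'wrist_torque': array([0.01583705, 0.02948281, 0.02021358]), 'grip_width': 0.08553836444438723}
```

View pics/top0.png

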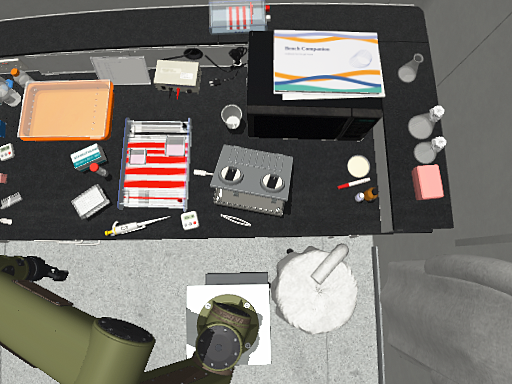

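View pics/side0.png

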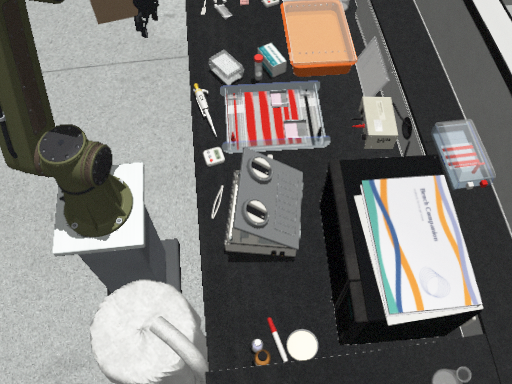

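The top view shows the unit with its raised lid at about (250,180) and the two dials near (231,175) and (272,182). The side view shows the dials near (260,168) and (256,212). Next I'll enlarge both views and fit the lid plane from depth.

```bash
cat > h.py <<'E'
from cell import *
import numpy as np, cv2
def ray(n,uv):
    c=camera_params(n); K=np.array([[c['fx'],0,c['cx']],[0,c['fy'],c['cy']],[0,0,1]])
    p=cv2.undistortPoints(np.asarray(uv,float).reshape(-1,1,2),K,np.array([c['k1'],0,0,0.])).reshape(-1,2)
    return c,np.c_[p,np.ones(len(p))]
def world(n,uv,z):
    c,r=ray(n,uv); return (r*np.asarray(z).reshape(-1,1)-c['t'])@c['R']
def onz(n,uv,h):
    c,r=ray(n,uv); o=-c['R'].T@c['t']; d=r@c['R']; return o+d*((h-o[2])/d[:,2])[:,None]
def proj(n,X):
    c=camera_params(n); K=np.array([[c['fx'],0,c['cx']],[0,c['fy'],c['cy']],[0,0,1]])
    return cv2.projectPoints(np.asarray(X,float).reshape(-1,1,3),cv2.Rodrigues(c['R'])[0],c['t'],K,np.array([c['k1'],0,0,0.]))[0].reshape(-1,2)
def cloud(n,d):
    v,u=np.mgrid[0:384,0:512]; return world(n,np.c_[u.ravel(),v.ravel()],d.ravel()).reshape(384,512,3)
E
python3 - <<'E'
from h import *
a=cv2.imread("pics/top0.png")[135:225,195:305]; b=cv2.imread("pics/side0.png")[145:265,215:310]
a=cv2.resize(a,None,fx=4,fy=4,interpolation=cv2.INTER_CUBIC); b=cv2.resize(b,None,fx=3.7,fy=3.7,interpolation=cv2.INTER_CUBIC)
im=np.zeros((max(a.shape[0],b.shape[0]),a.shape[1]+b.shape[1],3),np.uint8); im[:a.shape[0],:a.shape[1]]=a; im[:b.shape[0],a.shape[1]:]=b
print(im.shape,a.shape); cv2.imwrite("pics/crop0.png",im)
for n,bx in(("top",(150,195,215,292)),("side",(152,245,235,302))):
    P=cloud(n,np.load(f"pics/{n}0.npy"))[bx[0]:bx[1],bx[2]:bx[3]].reshape(-1,3)
    P=P[P[:,2]>0.08]
    # robust plane RANSAC
    rng=np.random.default_rng(0);best=None
    for _ in range(500):
        q=P[rng.choice(len(P),3,False)];m=np.cross(q[1]-q[0],q[2]-q[0]);m/=np.linalg.norm(m)+1e-12
        k=abs((P-q[0])@m)<.003
        if best is None or k.sum()>best.sum():best=k
    Q=P[best];c=Q.mean(0);m=np.linalg.svd(Q-c,full_matrices=False)[2][2];m*=np.sign(m[2])
    print(n,len(P),best.sum(),c.round(4),m.round(4),"tilt",np.arccos(m[2]),"hinge dir yaw",np.degrees(np.arctan2(-m[1],-m[0])))
    print(Q.min(0).round(3),Q.max(0).round(3))
    rect=cv2.minAreaRect(((Q-c)[:,:2]).astype(np.float32)); print(rect, (cv2.boxPoints(rect)+c[:2]).round(3).tolist())
E
```

```text
(444, 792, 3) (360, 440, 3)
top 3017 3017 [ 0.5523 -0.1083  0.1535] [ 0.9074 -0.1315  0.3991] tilt 1.1602245197174186 hinge dir yaw 171.75689932818045
[ 0.249 -0.255  0.08 ] [0.657 0.029 1.452]
((-0.09654039889574051, 0.01925647258758545), (0.27576062083244324, 0.39841097593307495), 79.29448699951172) [[0.234, -0.188], [0.626, -0.262], [0.677, 0.009], [0.286, 0.083]]
side 4894 2840 [ 0.5667 -0.1221  0.1349] [ 0.5217 -0.1116  0.8458] tilt 0.5627584169458363 hinge dir yaw 167.92664726658487
[ 0.452 -0.258  0.08 ] [0.681 0.035 0.196]
((-0.0003530830144882202, 0.010815396904945374), (0.2785849869251251, 0.18740539252758026), 77.74646759033203) [[0.445, -0.228], [0.628, -0.267], [0.687, 0.005], [0.504, 0.045]]
```

View pics/crop0.png

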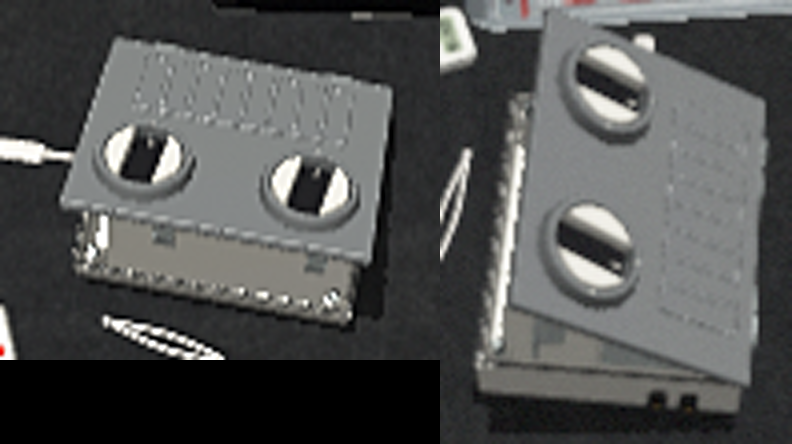

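```bash
cat > fit.py <<'E'
from h import *
from scipy.optimize import least_squares
def lidpt(p,X):  # X in unit frame with lid at 0
    ox,oy,yaw,a=p[:4]; X=np.asarray(X,float)
    h=np.array([.108,0,.066]); q=X-h; ca,sa=np.cos(a),np.sin(a)
    q=np.c_[q[:,0]*ca+q[:,2]*sa, q[:,1], -q[:,0]*sa+q[:,2]*ca]+h
    c,s=np.cos(yaw),np.sin(yaw); return np.c_[ox+c*q[:,0]-s*q[:,1],oy+s*q[:,0]+c*q[:,1],q[:,2]]
E
python3 - <<'E'
from fit import *
T=np.array([[144,155],[312,187],[117,38],[391,88],[374,255],[63,204]])/4+[195,135]-.4
S=(np.array([[610,82],[594,248],[766,100],[745,382],[512,305],[549,10]])-[440,0])/3.7+[215,145]-.4
def X(p): xb,xf=p[4],p[5]; return [[-.055,.075,.084],[-.055,-.075,.084],[xb,.138,.076],[xb,-.138,.076],[xf,-.138,.076],[xf,.138,.076]]
f=lambda p:np.r_[(proj("top",lidpt(p,X(p)))-T).ravel(),(proj("side",lidpt(p,X(p)))-S).ravel()]
r=least_squares(f,[.55,-.12,-.2,.55,.108,-.118],loss='soft_l1',x_scale=[.1,.1,.1,.1,.01,.01])
print(r.x.round(4),np.degrees(r.x[2])); print(r.fun.reshape(-1,2).round(1).tolist())
p=r.x
for a in(p[3],.037,0):
    print(a,lidpt([*p[:3],a],[[-.055,0,.076],[-.055,.075,.081],[-.055,-.075,.081],[p[5],0,.076]]).round(4).tolist())
# plane check from side depth
from cell import *
P=cloud("side",np.load("pics/side0.npy"))
Q=lidpt(p,[[x,y,.076] for x in(-.1,-.055,0,.05) for y in(-.02,0,.02)])
uv=proj("side",Q).round().astype(int); print((P[uv[:,1],uv[:,0]]-Q).round(3).tolist())
E
```

```text
[ 0.5522 -0.1079 -0.2078  0.5467  0.1033 -0.1144] -11.90496177890525
[[0.4, 0.1], [-0.1, -0.3], [-0.5, -0.9], [1.2, -0.5], [-0.2, -0.1], [-0.6, -1.9], [-0.6, 2.2], [-0.7, 0.9], [-1.2, -1.2], [0.2, 0.3], [-0.2, -0.1], [-0.0, -1.1]]
0.5467158259394189 [[0.5267, -0.1025, 0.1593], [0.5447, -0.0297, 0.1636], [0.5138, -0.1765, 0.1636], [0.4771, -0.0921, 0.1902]]
0.037 [[0.4988, -0.0967, 0.082], [0.5145, -0.0233, 0.087], [0.4836, -0.1701, 0.087], [0.4408, -0.0844, 0.0842]]
0 [[0.4984, -0.0966, 0.076], [0.5138, -0.0232, 0.081], [0.4829, -0.1699, 0.081], [0.4403, -0.0843, 0.076]]
[[0.001, 0.001, -0.002], [-0.001, -0.002, 0.004], [-0.0, 0.0, 0.002], [0.0, -0.002, 0.003], [-0.002, -0.002, 0.006], [0.0, 0.001, 0.001], [-0.002, -0.003, 0.006], [0.0, -0.002, 0.003], [-0.001, 0.002, -0.001], [-0.001, -0.002, 0.003], [-0.002, -0.002, 0.005], [0.0, -0.002, 0.001]]
```

The fit puts the unit at (0.552, -0.108), yaw -11.9°, lid about 0.547, and the depth plane agrees within 6 mm. I'll raise the tool, shut the fingers and travel to above the press point.

```bash
cat > go.py <<'E'
import sys
from h import *
from scipy.spatial.transform import Rotation as Ro
def go(t,head=None):
    o=get_obs(); R=Ro.from_quat(o['tool_rot']).as_matrix()
    d=R.T@(np.array(t)-o['eef_pos'])*1000
    hy=np.degrees(np.arctan2(R[1,1],R[0,1]))
    print("clk",round(o['clock'],2),"pos",o['eef_pos'].round(4),"yhead",hy.round(1),"zax",R[:,2].round(3),"q6",o['joint_positions'][5].round(3),"F",o['contact_force'].round(1),"w",round(o['grip_width'],4))
    print("  shift mm",d.round(1), "" if head is None else "twist(10deg) %.2f"%(((hy-head+180)%360-180)/10))
if __name__=="__main__":
    a=list(map(float,sys.argv[1:])); go(a[:3],a[3] if len(a)>3 else None)
E
python3 -m inch '{"xyz":[[0,0,-50],[0,0,-20]],"twist":[1,1],"hand":[0,0]}'; python3 go.py 0.522 -0.1015 0.30 -11.9
```

```text
clock: 0.35
eef_pos: [0.2221, 0.5547, 0.2987]
tool_rot: [0.362, 0.932, -0.004, -0.0]
contact_force: [0.4, -0.1, -0.7]
grip_width: 0.0518
clk 0.35 pos [0.2221 0.5547 0.2987] yhead 47.6 zax [-0.003 -0.008 -1.   ] q6 1.93 F [ 0.4 -0.1 -0.7] w 0.0518
  shift mm [-664.  -282.2    3. ] twist(10deg) 5.95
```

```bash
python3 -m inch '{"xyz":[[-51,-22,0],[-51,-22,0],[-51,-22,0],[-51,-22,0],[-51,-22,0]],"twist":[0,0,0,0,0],"hand":[0,0,0,0,0]}';python3 -m inch '{"xyz":[[-51,-22,0],[-51,-22,0],[-51,-22,0],[-51,-22,0],[-51,-22,0]],"twist":[0,0,0,0,0],"hand":[0,0,0,0,0]}'; python3 go.py 0.522 -0.1015 0.30 168.1
```

```text
clock: 0.98
eef_pos: [0.3377, 0.298, 0.2993]
tool_rot: [0.359, 0.933, -0.004, 0.0]
contact_force: [0.7, -0.6, -0.4]
grip_width: -0.0
clock: 1.6
eef_pos: [0.4548, 0.0365, 0.3002]
tool_rot: [0.359, 0.933, -0.004, 0.0]
contact_force: [1.8, 0.4, -0.8]
grip_width: 0.0
clk 1.6 pos [0.4548 0.0365 0.3002] yhead 48.0 zax [-0.003 -0.008 -1.   ] q6 0.819 F [ 1.8  0.4 -0.8] w 0.0
  shift mm [-142.3  -57.5    1.1] twist(10deg) -12.01
```

```bash
python3 -m inch '{"xyz":[[-48,-20,0],[-48,-20,0],[-46,-18,0],[0,0,0],[0,0,0]],"twist":[0,0,0,-1,-1],"hand":[0,0,0,0,0]}';python3 -m inch '{"xyz":[[0,0,0],[0,0,0],[0,0,0],[0,0,0],[0,0,0]],"twist":[-1,-1,-1,-1,-1],"hand":[0,0,0,0,0]}';python3 -m inch '{"xyz":[[0,0,0],[0,0,0],[0,0,0],[0,0,0],[0,0,0]],"twist":[-1,-1,-1,-1,-1],"hand":[0,0,0,0,0]}'; python3 go.py 0.522 -0.1015 0.19 168.1
```

```text
clock: 2.22
eef_pos: [0.5228, -0.1112, 0.2986]
tool_rot: [0.19, 0.982, -0.004, -0.002]
contact_force: [0.1, 0.2, 0.8]
grip_width: -0.0001
clock: 2.85
eef_pos: [0.5213, -0.1116, 0.2959]
tool_rot: [-0.257, 0.966, -0.001, -0.006]
contact_force: [0.9, 0.3, -0.2]
grip_width: -0.0
clock: 3.48
eef_pos: [0.5198, -0.1113, 0.2936]
tool_rot: [-0.652, 0.758, 0.003, -0.008]
contact_force: [-0.3, -0.2, 0.2]
grip_width: 0.0001
clk 3.48 pos [ 0.5198 -0.1113  0.2936] yhead 171.5 zax [-0.016 -0.005 -1.   ] q6 -1.628 F [-0.3 -0.2  0.2] w 0.0001
  shift mm [-10.8  -2.2 103.5] twist(10deg) 0.34
```

```bash
python3 -m inch '{"xyz":[[-11,-2,40],[0,0,40],[0,0,20],[0,2,10],[0,2,10]],"twist":[0.34,0,0,0,0],"hand":[0,0,0,0,0]}';python3 -m inch '{"xyz":[[0,3,12],[0,3,12],[0,3,12],[0,3,12],[0,2,12]],"twist":[0,0,0,0,0],"hand":[0,0,0,0,0]}'; python3 go.py 0.5 -0.097 0.08 168.1; python3 - <<'E'
from h import *
for n,b in(("side",(130,270,180,330)),("top",(130,230,180,310))):
    p,d=snapshot(n); cv2.imwrite(f"pics/{n}1.png",cv2.resize(p[b[0]:b[1],b[2]:b[3]],None,fx=4,fy=4,interpolation=cv2.INTER_CUBIC)); np.save(f"pics/{n}1.npy",d)
E
```

```text
clock: 4.1
eef_pos: [0.5176, -0.1002, 0.1701]
tool_rot: [-0.63, 0.777, 0.003, -0.008]
contact_force: [-0.2, 0.2, 0.2]
grip_width: -0.0002
clock: 4.72
eef_pos: [0.5032, -0.0977, 0.1082]
tool_rot: [-0.63, 0.777, 0.002, -0.007]
contact_force: [-0.7, 0.4, 2.0]
grip_width: 0.0
clk 4.72 pos [ 0.5032 -0.0977  0.1082] yhead 168.0 zax [-0.012 -0.005 -1.   ] q6 -1.549 F [-0.7  0.4  2. ] w 0.0
  shift mm [-0.2  2.9 28.3] twist(10deg) -0.01
```

View pics/side1.png

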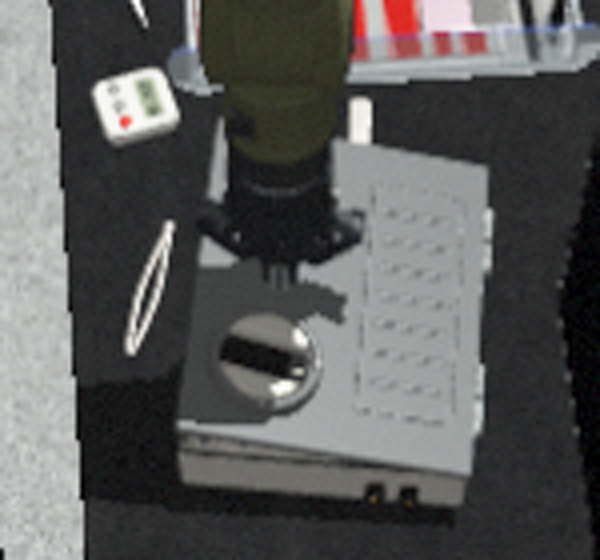

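The lid is following the fingers down: a small gap remains along its front, and the right dial is near crop pixel (265,360). I'll continue down onto the buffers, hold briefly and retreat.

```bash
python3 -m inch '{"xyz":[[0,1,10],[0,1,9],[0,1,7],[0,0,4],[0,0,2]],"twist":[0,0,0,0,0],"hand":[0,0,0,0,0]}';python3 -m inch '{"xyz":[[0,0,0],[0,0,0]],"twist":[0,0],"hand":[0,0]}';python3 go.py 0.5 -0.097 0.08 168.1
```

```text
clock: 5.45
eef_pos: [0.4996, -0.0971, 0.0756]
tool_rot: [-0.63, 0.777, 0.002, -0.007]
contact_force: [-9.3, 2.3, 28.4]
grip_width: -0.0001
clock: 5.7
eef_pos: [0.4995, -0.0971, 0.0769]
tool_rot: [-0.63, 0.777, 0.002, -0.006]
contact_force: [-2.2, 0.5, 5.9]
grip_width: -0.0002
clk 5.7 pos [ 0.4995 -0.0971  0.0769] yhead 168.1 zax [-0.012 -0.005 -1.   ] q6 -1.549 F [-2.2  0.5  5.9] w -0.0002
  shift mm [-0.1 -0.4 -3.1] twist(10deg) -0.00
```

```bash
python3 -m inch '{"xyz":[[0,0,-20],[0,0,-60],[0,0,-60],[60,0,-20],[60,0,0]],"twist":[0,0,0,0,0],"hand":[0,0,0.3,0.3,0.3]}';python3 -m inch '{"xyz":[[60,0,0],[60,0,0],[0,0,0]],"twist":[0,0,0],"hand":[0.3,0.3,0.3]}';python3 go.py 0.5 -0.097 0.08 168.1; python3 - <<'E'
from h import *
o=[]
for n,b in(("side",(145,245,215,310)),("top",(140,220,200,300))):
    p,d=snapshot(n); cv2.imwrite(f"pics/{n}2f.png",p); o.append(cv2.resize(p[b[0]:b[1],b[2]:b[3]],None,fx=4,fy=4,interpolation=cv2.INTER_CUBIC)); np.save(f"pics/{n}2.npy",d)
h=max(x.shape[0] for x in o); cv2.imwrite("pics/c2.png",np.hstack([cv2.copyMakeBorder(x,0,h-x.shape[0],0,0,0) for x in o]))
E
```

```text
clock: 6.32
eef_pos: [0.4778, -0.2122, 0.2416]
tool_rot: [-0.633, 0.774, 0.001, -0.007]
contact_force: [0.3, 1.0, -0.7]
grip_width: 0.0258
clock: 6.7
eef_pos: [0.4526, -0.3372, 0.2431]
tool_rot: [-0.631, 0.775, -0.0, -0.007]
contact_force: [-0.7, 0.9, -0.1]
grip_width: 0.0255
clk 6.7 pos [ 0.4526 -0.3372  0.2431] yhead 168.3 zax [-0.01  -0.009 -1.   ] q6 -1.999 F [-0.7  0.9 -0.1] w 0.0255
  shift mm [-246.5    0.9  160.5] twist(10deg) 0.02
```

View pics/c2.png

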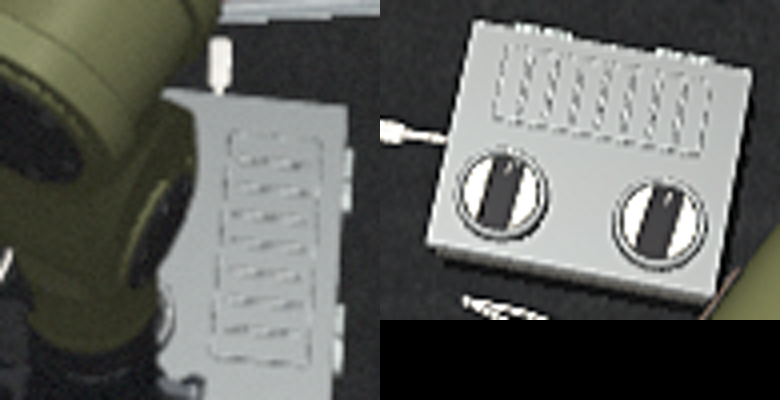

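The lid is down flat. In the top view the left dial is at crop (502,194) and the right at (660,223), with both slots roughly along the unit's x. I'll measure the dial centres and slot angles from that view.

```bash
python3 - <<'E'
from fit import *
p=[.5522,-.1079,-.2078,.037]
im=cv2.imread("pics/top2f.png"); g=cv2.cvtColor(im,cv2.COLOR_BGR2GRAY)
for nm,c,y in(("left",(502,194),.075),("right",(660,223),-.075)):
    uv=np.array([200+(c[0]-380)/4-.4,140+c[1]/4-.4])
    print(nm,"read",onz("top",[uv],.100)[0].round(4),"model",lidpt(p,[[-.055,y,.094]])[0].round(4), "px",proj("top",lidpt(p,[[-.055,y,.094]])).round(1),uv)
    # rectified 1mm patch at dial top
    P0=onz("top",[uv],.1)[0]; N=60
    gx,gy=np.meshgrid(np.arange(-N,N+1)/1e3,np.arange(-N,N+1)/1e3)
    X=np.c_[(P0[0]+gx).ravel(),(P0[1]+gy).ravel(),np.full(gx.size,.1)]
    m=proj("top",X).astype(np.float32).reshape(*gx.shape,2)
    r=cv2.remap(g,m[...,0],m[...,1],cv2.INTER_CUBIC)
    k=(gx**2+gy**2<.032**2); d=k&(r<(r[k].min()/2.+r[k].max()/2.))
    w=k&(r>170)
    Q=np.c_[gx[d],gy[d]];c0=Q.mean(0);v=np.linalg.eigh(np.cov((Q-c0).T))[1][:,1]
    print("  dark centroid off mm",(c0*1e3).round(1),"angle",np.degrees(np.arctan(v[1]/v[0])).round(1), "white split axis:",end="")
    W=np.c_[gx[w],gy[w]]; vw=np.linalg.eigh(np.cov((W-W.mean(0)).T))[1][:,0]; print(np.degrees(np.arctan(vw[1]/vw[0])).round(1),(W.mean(0)*1e3).round(1))
E
python3 go.py 0.5125 -0.0245 0.13 162
```

```text
left read [ 0.5056 -0.022   0.1   ] model [ 0.515  -0.0234  0.1   ] px [[230.5 185.6]] [230.1 188.1]
  dark centroid off mm [-0.2  1.9] angle -16.1 white split axis:-16.4 [-0.2 -2.1]
right read [ 0.4753 -0.1681  0.1   ] model [ 0.484  -0.1702  0.1   ] px [[270.1 193. ]] [269.6  195.35]
  dark centroid off mm [-0.3  1.3] angle -19.2 white split axis:-19.6 [ 0.  -1.7]
clk 6.8 pos [ 0.4533 -0.3339  0.2431] yhead 168.5 zax [-0.01  -0.007 -1.   ] q6 -1.998 F [-0.9  0.5  0.7] w 0.0255
  shift mm [-316.     2.6  110.2] twist(10deg) 0.65
```

```bash
python3 - <<'E'
from fit import *
T=np.array([[144,155],[312,187],[117,38],[391,88],[374,252],[63,204]])/4+[195,135]-.4
S=(np.array([[610,82],[594,248],[766,100],[745,382],[512,305],[549,10]])-[440,0])/3.7+[215,145]-.4
T2=(np.array([[502,194],[660,223],[474,21],[750,72],[714,293],[428,243]])-[380,0])/4+[200,140]-.4
def X(p,h=.09): xb,xf=p[4],p[5]; return [[-.055,.075,h],[-.055,-.075,h],[xb,.138,.076],[xb,-.138,.076],[xf,-.138,.076],[xf,.138,.076]]
def f(p):
    q=[*p[:3],p[6],*p[4:6]]
    return np.r_[(proj("top",lidpt(p,X(p)))-T).ravel(),(proj("side",lidpt(p,X(p)))-S).ravel(),(proj("top",lidpt(q,X(q)))-T2).ravel(),(p[6]-.037)/.005]
r=least_squares(f,[.55,-.12,-.2,.55,.108,-.118,.037],loss='soft_l1',x_scale=[.1,.1,.1,.1,.01,.01,.01])
print(r.x.round(4)); print(r.fun[:-1].reshape(-1,2).round(1).tolist())
# closed-lid only
f2=lambda p:(proj("top",lidpt([*p,.037],X([0]*4+[.108,-.118])))-T2).ravel()
r2=least_squares(f2,[.55,-.12,-.2]); print("closed only",r2.x.round(4),r2.fun.reshape(-1,2).round(1).tolist())
for p in(r.x[:3],r2.x): print(lidpt([*p,.037],[[-.055,.075,.094],[-.055,-.075,.094]]).round(4).tolist())
C=cloud("top",np.load("pics/top2.npy")); 
for u,v in((230,182),(245,190),(250,195),(240,205),(260,205)): print((u,v),C[v,u].round(4))
E
```

```text
[ 0.5453 -0.1066 -0.2021  0.5713  0.1104 -0.1098  0.0364]
[[0.3, -0.0], [-0.0, -0.5], [-0.6, -0.2], [1.0, -0.3], [0.0, 0.4], [-0.5, -1.8], [-1.1, 0.8], [-1.0, -0.4], [-1.8, -0.8], [0.2, 0.7], [0.1, -0.2], [-0.3, -1.4], [0.2, -0.3], [0.3, -0.4], [-0.2, -0.0], [1.1, -0.4], [0.7, 0.1], [-0.4, -0.7]]
closed only [ 0.5478 -0.1063 -0.1998] [[0.1, -0.9], [0.2, -1.1], [-0.5, -0.0], [0.8, -0.5], [0.3, 1.5], [-0.9, 0.9]]
[[0.5076, -0.0224, 0.1], [0.4775, -0.1693, 0.1]]
[[0.5099, -0.0221, 0.1], [0.4801, -0.1691, 0.1]]
(230, 182) [ 0.5316 -0.0209  0.0859]
(245, 190) [ 0.5003 -0.0769  0.0834]
(250, 195) [ 0.4809 -0.0953  0.0833]
(240, 205) [ 0.443  -0.0575  0.0884]
(260, 205) [ 0.4421 -0.132   0.0849]
```

The refit puts the left dial at (0.507, -0.022) and the right at (0.477, -0.169), with slot headings -16° and -19°. I'll go above the left dial.

```bash
python3 -m inch '{"xyz":[[-60,0,0],[-60,0,0],[-60,0,0],[-60,0,0],[-60,0,0]],"twist":[0,0,0,0,0],"hand":[0.2,0.2,0.2,0.2,0.2]}'; python3 -m inch '{"xyz":[[-20,0,0],[0,0,55],[0,0,30],[0,0,0]],"twist":[0.45,0,0,0],"hand":[0.2,0.2,0.2,0.2]}';python3 go.py 0.507 -0.0222 0.12 164
```

```text
clock: 7.42
eef_pos: [0.5132, -0.0296, 0.2397]
tool_rot: [-0.633, 0.774, 0.001, -0.006]
contact_force: [0.1, -0.4, 1.0]
grip_width: 0.0168
clock: 7.92
eef_pos: [0.5154, 0.0024, 0.1534]
tool_rot: [-0.609, 0.793, 0.001, -0.004]
contact_force: [-1.0, -0.3, 0.2]
grip_width: 0.0169
clk 7.92 pos [0.5154 0.0024 0.1534] yhead 165.0 zax [-0.008 -0.004 -1.   ] q6 -1.302 F [-1.  -0.3  0.2] w 0.0169
  shift mm [25.7  1.5 33.6] twist(10deg) 0.10
```

```bash
python3 -m inch '{"xyz":[[26,2,10],[0,0,22],[0,0,0]],"twist":[0.1,0,0],"hand":[0.2,0.2,0.2]}';python3 go.py 0.507 -0.0222 0.09 164;  python3 - <<'E'
from h import *
o=[]
for n,b in(("side",(130,230,215,310)),("top",(140,220,200,300))):
    p,d=snapshot(n); o.append(cv2.resize(p[b[0]:b[1],b[2]:b[3]],None,fx=4,fy=4,interpolation=cv2.INTER_CUBIC))
h=max(x.shape[0] for x in o); cv2.imwrite("pics/c3.png",np.hstack([cv2.copyMakeBorder(x,0,h-x.shape[0],0,0,0) for x in o]))
E
```

```text
clock: 8.3
eef_pos: [0.5076, -0.0203, 0.125]
tool_rot: [-0.603, 0.797, -0.0, -0.003]
contact_force: [0.2, -0.9, 0.1]
grip_width: 0.0175
clk 8.3 pos [ 0.5076 -0.0203  0.125 ] yhead 164.2 zax [-0.004 -0.004 -1.   ] q6 -1.333 F [ 0.2 -0.9  0.1] w 0.0175
  shift mm [ 1.8 -0.1 35. ] twist(10deg) 0.02
```

View pics/c3.png

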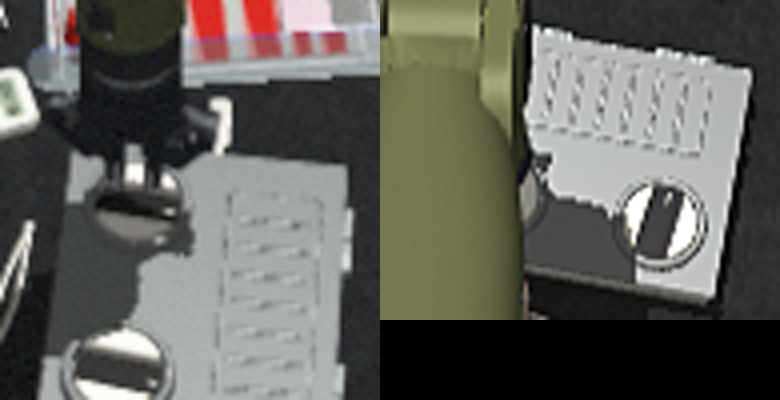

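The side view shows the fingertips just above the left dial, centred near crop (138,204), with the right dial at (117,367). I'll cross-check both positions and lower the fingers in small steps.

```bash
python3 - <<'E'
from h import *
print(onz("side",[[249.4,180.4],[243.9,221.4]],.099).round(4))
E
python3 -m inch '{"xyz":[[2,0,12],[0,0,8],[0,0,4],[0,0,4]],"twist":[0,0,0,0],"hand":[0.2,0.2,0.2,0.2]}';python3 go.py 0.507 -0.0222 0.09 164
```

```text
[[ 0.5131 -0.0265  0.099 ]
 [ 0.4806 -0.1684  0.099 ]]
clock: 8.9
eef_pos: [0.5104, -0.0221, 0.099]
tool_rot: [-0.604, 0.797, -0.002, -0.0]
contact_force: [0.3, -0.0, -0.1]
grip_width: 0.0173
clk 8.9 pos [ 0.5104 -0.0221  0.099 ] yhead 164.3 zax [ 0.003 -0.004 -1.   ] q6 -1.337 F [ 0.3 -0.  -0.1] w 0.0173
  shift mm [1.  3.2 9. ] twist(10deg) 0.03
```

```bash
python3 -m inch '{"xyz":[[0,0,4],[0,0,4],[0,0,3],[0,0,0]],"twist":[0,0,0,0],"hand":[0.2,0.2,0.2,0.2]}';python3 go.py 0.510 -0.0225 0.088 164
```

```text
clock: 9.4
eef_pos: [0.5101, -0.0221, 0.087]
tool_rot: [-0.604, 0.797, -0.002, -0.0]
contact_force: [0.0, -0.3, 0.0]
grip_width: 0.0168
clk 9.4 pos [ 0.5101 -0.0221  0.087 ] yhead 164.3 zax [ 0.002 -0.004 -1.   ] q6 -1.337 F [ 0.  -0.3  0. ] w 0.0168
  shift mm [ 0.4  0.  -1. ] twist(10deg) 0.03
```

```bash
python3 -m inch '{"xyz":[[0,0,2],[0,0,0],[0,0,0],[0,0,0]],"twist":[0,1,1,1],"hand":[0.2,0.2,0.2,0.2]}';python3 go.py 0.510 -0.0225 0.084 66;python3 -c "
from cell import *;print(get_obs()['wrist_torque'].round(2))"
```

```text
clock: 9.9
eef_pos: [0.5112, -0.0226, 0.0858]
tool_rot: [-0.369, 0.929, -0.003, 0.001]
contact_force: [-1.6, -1.2, 1.3]
grip_width: 0.0176
clk 9.9 pos [ 0.5112 -0.0226  0.0858] yhead 133.4 zax [ 0.004 -0.005 -1.   ] q6 -0.798 F [-1.6 -1.2  1.3] w 0.0176
  shift mm [0.8 0.9 1.8] twist(10deg) 6.74
[-0.28  0.28  0.07]
```

Turning well. Continuing.

```bash
python3 -m inch '{"xyz":[[0,0,1],[0,0,1],[0,0,0],[0,0,0]],"twist":[1,1,1,1],"hand":[0.2,0.2,0.2,0.2]}';python3 go.py 0.510 -0.0225 0.084 66;python3 -c "
from cell import *;print(get_obs()['wrist_torque'].round(2))"
```

```text
clock: 10.4
eef_pos: [0.5094, -0.0241, 0.0843]
tool_rot: [-0.018, 1.0, -0.004, 0.001]
contact_force: [-1.9, 0.1, 2.2]
grip_width: 0.0169
clk 10.4 pos [ 0.5094 -0.0241  0.0843] yhead 92.0 zax [ 0.002 -0.008 -1.   ] q6 -0.077 F [-1.9  0.1  2.2] w 0.0169
  shift mm [-0.7  1.6  0.2] twist(10deg) 2.60
[-0.06  0.49  0.06]
```

```bash
python3 -m inch '{"xyz":[[-1,1,0],[0,0,1],[0,0,0]],"twist":[1,1,1],"hand":[0.2,0.2,0.2]}';python3 go.py 0.510 -0.0225 0.084 66;python3 -c "
from cell import *;print(get_obs()['wrist_torque'].round(2))"
```

```text
clock: 10.78
eef_pos: [0.5076, -0.0239, 0.0828]
tool_rot: [0.25, 0.968, -0.005, -0.0]
contact_force: [-1.3, 0.5, 3.2]
grip_width: 0.017
clk 10.78 pos [ 0.5076 -0.0239  0.0828] yhead 61.0 zax [-0.003 -0.011 -1.   ] q6 0.466 F [-1.3  0.5  3.2] w 0.017
  shift mm [-1.4  2.4 -1.2] twist(10deg) -0.50
[0.08 0.41 0.07]
```

```bash
python3 -m inch '{"xyz":[[0,0,0]],"twist":[0.6],"hand":[0.2]}'; python3 go.py 0.510 -0.0225 0.084 66;python3 -c "
from cell import *;print(get_obs()['wrist_torque'].round(2))"; python3 -m inch '{"xyz":[[0,0,0]],"twist":[0.6],"hand":[0.2]}'; python3 go.py 0.510 -0.0225 0.084 66;python3 -c "
from cell import *;print(get_obs()['wrist_torque'].round(2))"
```

```text
clock: 10.9
eef_pos: [0.5074, -0.0237, 0.0828]
tool_rot: [0.302, 0.953, -0.005, -0.0]
contact_force: [-1.0, 2.2, 2.1]
grip_width: 0.0172
clk 10.9 pos [ 0.5074 -0.0237  0.0828] yhead 54.8 zax [-0.003 -0.01  -1.   ] q6 0.574 F [-1.   2.2  2.1] w 0.0172
  shift mm [-1.5  2.5 -1.2] twist(10deg) -1.12
[0.51 0.19 0.64]
clock: 11.02
eef_pos: [0.5075, -0.0228, 0.083]
tool_rot: [0.352, 0.936, -0.004, 0.0]
contact_force: [0.3, 9.7, 3.4]
grip_width: 0.0173
clk 11.03 pos [ 0.5075 -0.0228  0.083 ] yhead 48.8 zax [-0.003 -0.008 -1.   ] q6 0.68 F [0.3 9.7 3.4] w 0.0173
  shift mm [-1.7  1.9 -1. ] twist(10deg) -1.72
[2.02 0.03 1.46]
```

Torque jumped to 1.46 N m, so the dial is at its stop. I'll back off within the slot's play, lift and go to the right dial.

```bash
python3 -m inch '{"xyz":[[0,0,0],[0,0,0],[0,0,-20],[0,0,-30],[0,0,-30]],"twist":[-1,-0.8,0,0,0],"hand":[0.2,0.2,0.2,0.2,0.2]}';python3 go.py 0.479 -0.169 0.16 161
```

```text
clock: 11.65
eef_pos: [0.506, -0.0217, 0.1622]
tool_rot: [0.196, 0.981, -0.005, -0.003]
contact_force: [-0.5, -0.2, 0.8]
grip_width: 0.0171
clk 11.65 pos [ 0.506  -0.0217  0.1622] yhead 67.4 zax [-0.007 -0.008 -1.   ] q6 0.357 F [-0.5 -0.2  0.8] w 0.0171
  shift mm [ -31.7 -146.4    3.5] twist(10deg) -9.36
```

```bash
python3 -m inch '{"xyz":[[-11,-50,0],[-11,-50,0],[-10,-46,0],[0,0,0],[0,0,0]],"twist":[0,0,0,-1,-1],"hand":[0.2,0.2,0.2,0.2,0.2]}';python3 -m inch '{"xyz":[[0,0,0],[0,0,0],[0,0,0],[0,0,0],[0,0,0]],"twist":[-1,-1,-1,-1,-1],"hand":[0.2,0.2,0.2,0.2,0.2]}';python3 -m inch '{"xyz":[[0,0,0],[0,0,0],[0,0,0],[0,0,0]],"twist":[-1,-1,0,0],"hand":[0.2,0.2,0.2,0.2]}';python3 go.py 0.479 -0.169 0.12 161
```

```text
clock: 12.28
eef_pos: [0.4828, -0.1739, 0.1671]
tool_rot: [0.017, 1.0, -0.005, 0.001]
contact_force: [-0.5, 0.0, 0.1]
grip_width: 0.0174
clock: 12.9
eef_pos: [0.4831, -0.1749, 0.1669]
tool_rot: [-0.42, 0.907, -0.006, -0.001]
contact_force: [0.1, 0.3, 0.5]
grip_width: 0.017
clock: 13.4
eef_pos: [0.4834, -0.1751, 0.1668]
tool_rot: [-0.574, 0.819, -0.006, -0.002]
contact_force: [-0.3, -0.0, 0.4]
grip_width: 0.0169
clk 13.4 pos [ 0.4834 -0.1751  0.1668] yhead 160.1 zax [ 0.004 -0.011 -1.   ] q6 -1.565 F [-0.3 -0.   0.4] w 0.0169
  shift mm [-4.7  6.6 46.7] twist(10deg) -0.09
```

```bash
python3 -m inch '{"xyz":[[-5,6,30],[0,0,20],[0,0,12]],"twist":[-0.1,0,0],"hand":[0.2,0.2,0.2]}';python3 go.py 0.479 -0.169 0.084 161; python3 - <<'E'
from h import *
o=[]
for n,b in(("side",(130,230,215,310)),("top",(140,220,200,300))):
    p,d=snapshot(n); o.append(cv2.resize(p[b[0]:b[1],b[2]:b[3]],None,fx=4,fy=4,interpolation=cv2.INTER_CUBIC))
h=max(x.shape[0] for x in o); cv2.imwrite("pics/c4.png",np.hstack([cv2.copyMakeBorder(x,0,h-x.shape[0],0,0,0) for x in o]))
E
```

```text
clock: 13.78
eef_pos: [0.4813, -0.1695, 0.1045]
tool_rot: [-0.579, 0.815, -0.007, -0.001]
contact_force: [-0.2, 0.4, -0.2]
grip_width: 0.0173
clk 13.78 pos [ 0.4813 -0.1695  0.1045] yhead 160.7 zax [ 0.008 -0.013 -1.   ] q6 -1.567 F [-0.2  0.4 -0.2] w 0.0173
  shift mm [ 0.1  2.6 20.5] twist(10deg) -0.03
```

View pics/c4.png

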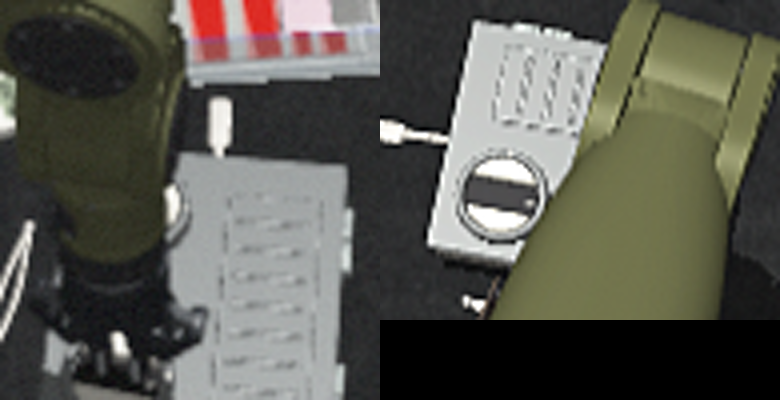

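In the top view the left dial at crop (502,195) now has its slot across, along y, so it is locked. The fingers stand over the right dial, so I'll lower them in.

```bash
python3 -m inch '{"xyz":[[0,1,6],[0,0,5],[0,0,5],[0,0,4],[0,0,0]],"twist":[0,0,0,0,0],"hand":[0.2,0.2,0.2,0.2,0.2]}';python3 go.py 0.480 -0.169 0.083 161
```

```text
clock: 14.5
eef_pos: [0.4811, -0.1698, 0.0845]
tool_rot: [-0.579, 0.816, -0.008, -0.0]
contact_force: [0.6, -0.7, -0.1]
grip_width: 0.0169
clk 14.5 pos [ 0.4811 -0.1698  0.0845] yhead 160.7 zax [ 0.009 -0.013 -1.   ] q6 -1.567 F [ 0.6 -0.7 -0.1] w 0.0169
  shift mm [-0.4  1.3  1.5] twist(10deg) -0.03
```

```bash
python3 -m inch '{"xyz":[[0,0,0],[0,0,0],[0,0,0],[0,0,0],[0,0,0]],"twist":[1,1,1,1,1],"hand":[0.2,0.2,0.2,0.2,0.2]}';python3 go.py 0.480 -0.169 0.083 54;python3 -m inch '{"xyz":[[0,0,0],[0,0,0],[0,0,0]],"twist":[1,1,1],"hand":[0.2,0.2,0.2]}';python3 go.py 0.480 -0.169 0.083 54;python3 -c "
from cell import *;print(get_obs()['wrist_torque'].round(2))"
```

```text
clock: 15.12
eef_pos: [0.4801, -0.1714, 0.0847]
tool_rot: [-0.166, 0.986, -0.009, 0.002]
contact_force: [-2.0, -1.8, -0.5]
grip_width: 0.0169
clk 15.12 pos [ 0.4801 -0.1714  0.0847] yhead 109.1 zax [ 0.006 -0.017 -1.   ] q6 -0.667 F [-2.  -1.8 -0.5] w 0.0169
  shift mm [-0.7  2.4  1.7] twist(10deg) 5.51
clock: 15.5
eef_pos: [0.4778, -0.1725, 0.0846]
tool_rot: [0.104, 0.994, -0.01, 0.002]
contact_force: [-1.6, -1.0, 0.8]
grip_width: 0.0172
clk 15.5 pos [ 0.4778 -0.1725  0.0846] yhead 78.0 zax [ 0.002 -0.019 -1.   ] q6 -0.126 F [-1.6 -1.   0.8] w 0.0172
  shift mm [-1.5  3.9  1.5] twist(10deg) 2.40
[-0.11  0.5   0.02]
```

```bash
python3 -m inch '{"xyz":[[-1,3,1],[0,0,0],[0,0,0]],"twist":[1,1,0.5],"hand":[0.2,0.2,0.2]}';python3 go.py 0.480 -0.169 0.083 54;python3 -c "
from cell import *;print(get_obs()['wrist_torque'].round(2))"; python3 -m inch '{"xyz":[[0,0,0]],"twist":[0.5],"hand":[0.2]}';python3 go.py 0.480 -0.169 0.083 54;python3 -c "
from cell import *;print(get_obs()['wrist_torque'].round(2))"
```

```text
clock: 15.88
eef_pos: [0.4761, -0.1718, 0.0842]
tool_rot: [0.324, 0.946, -0.012, 0.002]
contact_force: [-0.0, 0.4, -0.3]
grip_width: 0.0171
clk 15.88 pos [ 0.4761 -0.1718  0.0842] yhead 52.1 zax [-0.004 -0.025 -1.   ] q6 0.331 F [-0.   0.4 -0.3] w 0.0171
  shift mm [-1.4  4.7  1.1] twist(10deg) -0.19
[ 0.24 -0.15  1.01]
clock: 16.0
eef_pos: [0.4759, -0.1721, 0.0844]
tool_rot: [0.365, 0.931, -0.013, 0.003]
contact_force: [0.4, 10.9, 5.1]
grip_width: 0.017
clk 16.0 pos [ 0.4759 -0.1721  0.0844] yhead 47.1 zax [-0.004 -0.026 -1.   ] q6 0.418 F [ 0.4 10.9  5.1] w 0.017
  shift mm [-0.8  5.1  1.3] twist(10deg) -0.69
[ 2.42 -0.01  1.19]
```

The right dial is at its stop too, at 1.19 N m. I'll back off, lift and swing clear to look.

```bash
python3 -m inch '{"xyz":[[0,0,0],[0,0,0],[0,0,-20],[0,0,-40],[0,0,-60]],"twist":[-1,-0.8,0,0,0],"hand":[0.2,0.2,0.2,0.2,0.2]}';python3 go.py 0.45 -0.34 0.25
```

```text
clock: 16.62
eef_pos: [0.4732, -0.1678, 0.2031]
tool_rot: [0.21, 0.978, -0.012, -0.004]
contact_force: [0.6, -0.9, -0.5]
grip_width: 0.017
clk 16.62 pos [ 0.4732 -0.1678  0.2031] yhead 65.7 zax [-0.013 -0.023 -1.   ] q6 0.1 F [ 0.6 -0.9 -0.5] w 0.017
  shift mm [ -49.6 -167.7  -42.7]
```

```bash
python3 -m inch '{"xyz":[[-13,-45,-40],[-13,-45,0],[-13,-45,0],[-10,-33,0],[0,0,0]],"twist":[0,0,0,0,0],"hand":[0.2,0.2,0.2,0.2,0.2]}'; python3 - <<'E'
from h import *
p,d=snapshot("top"); g=cv2.cvtColor(p,cv2.COLOR_BGR2GRAY)
cv2.imwrite("pics/c5.png",cv2.resize(p[130:230,180:310],None,fx=5,fy=5,interpolation=cv2.INTER_CUBIC))
for nm,P0 in(("left",(.507,-.0222)),("right",(.477,-.169))):
    N=60; gx,gy=np.meshgrid(np.arange(-N,N+1)/1e3,np.arange(-N,N+1)/1e3)
    X=np.c_[(P0[0]+gx).ravel(),(P0[1]+gy).ravel(),np.full(gx.size,.095)]
    m=proj("top",X).astype(np.float32).reshape(*gx.shape,2)
    r=cv2.remap(g,m[...,0],m[...,1],cv2.INTER_CUBIC)
    k=(gx**2+gy**2<.032**2); d_=k&(r<(r[k].min()/2.+r[k].max()/2.))
    Q=np.c_[gx[d_],gy[d_]];c0=Q.mean(0);v=np.linalg.eigh(np.cov((Q-c0).T))[1][:,1]
    print(nm,(c0*1e3).round(1),"slot heading",np.degrees(np.arctan2(v[1],v[0])).round(1)%180)
C=cloud("top",d); B=cloud("top",np.load("pics/top2.npy"))
s=(slice(186,194),slice(243,256)); print("lid z before/after",np.median(B[s][...,2]).round(4),np.median(C[s][...,2]).round(4))
s=(slice(198,203),slice(238,250)); print("front z before/after",np.median(B[s][...,2]).round(4),np.median(C[s][...,2]).round(4))
E
```

```text
clock: 17.25
eef_pos: [0.4528, -0.3463, 0.2566]
tool_rot: [0.209, 0.978, -0.014, 0.003]
contact_force: [0.0, 0.1, -0.1]
grip_width: 0.0171
left [-1.   0.6] slot heading 78.0
right [-1.8  0.9] slot heading 78.7
lid z before/after 0.0834 0.0779
front z before/after 0.0862 0.0781
```

View pics/c5.png

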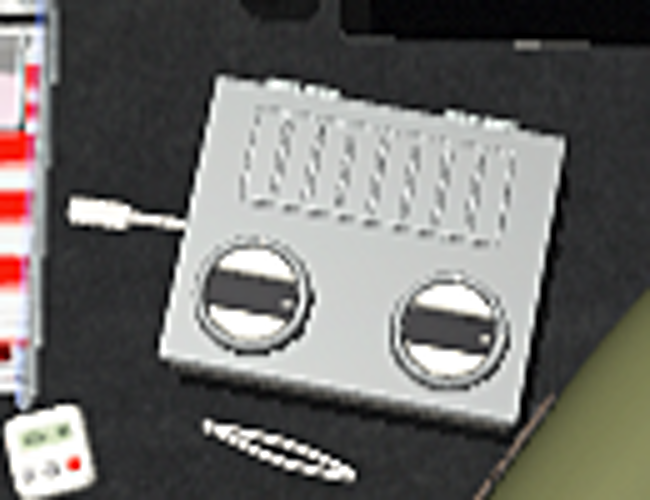

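Both slots lie along the unit's y, at crop (252,293) and (450,332). Their headings are 78.0° and 78.7° against 78.4° expected. The lid dropped about 5.5 mm between the dials and 8 mm near the front. The robot is clear, so I'll hand in.

```bash
python3 -c "
from cell import *;print(close_job(),get_obs()['clock'])"
```

```text
the job is handed in; nothing more can be done
the job is handed in; nothing more can be done
```

I locked the blotting unit shut and handed the job in at about 17 s of the 59 s allowed. No verdict was reported.

- **Lid:** I pushed it down with shut fingertips midway between the dials until it bottomed out (28 N briefly), then let it rise onto its buffers.
- **Fasteners:** I set slightly opened fingertips in each slot and turned it clockwise until the torque jumped at the stop. That was about 1.5 N m on the left and 1.2 N m on the right.
- **Last checks (top view):** the slot headings are 78.0° and 78.7° against 78.4° expected for locked. The lid is about 5.5 mm lower between the dials and 8 mm lower at the front than when it rested on its buffers. The arm was clear of everything and the force reading was near zero. The timer, forceps and spatula are in view near the unit, but I did not measure their positions or look at the things on the right.
- **What disagreed:** my first position fit, made with the lid raised, was about 9 mm off in x at the dials. A refit with the lid closed left the two cameras within 3 to 6 mm of each other. I used a value between them, and the fingers entered both slots without touching.

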